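Refit the paper stop on the guillotine trimmer

ROBOT

A 6-joint arm with a two-finger parallel gripper is mounted at the origin on a cart in front of the work surface, level with it; the furniture and walls round the work are solid. World frame = base frame: x ahead of the robot, y to its left, z up, the work surface at z = 0. Lengths are in m, angles in rad, forces in N, time in s.
With the tool pointing down it reaches from about 0.25 to 0.775 m from the base axis. Payload 4 kg.
Tool frame: the origin (TCP) lies between the finger pads; the fingertips stand 19 mm ahead of it and the grasp point (between the pads) is the TCP; z points along the fingers, y is the line along which they close (so a half turn about z gives the same grasp; the last joint's range is limited). The gripper opens to 85 mm and grips with 20 to 120 N. Pads are 22 mm wide; open, the fingers measure 114 mm over their backs; the gripper's body (76 mm by 85 mm) begins 54 mm behind the grasp point. The pads swing forward as they close: fully open they stand 13 mm farther back than shut.
Start: joints at [-1.32, 0.087, 1.371, -0, 1.684, -0.103], TCP at [0.191, -0.516, 0.25] pointing down, gripper open.
Joint ranges: [-3.1, 3.1], [-0.76, 2.03], [0.27, 2.55], [-1.08, 4.22], [0.17, 2.65], [-2.57, 2.57]. Speed limits (rad/s): [2.79, 2.79, 3.14, 3.14, 3.14, 3.14].

INTERFACE

Orientations are given as a unit quaternion [w, x, y, z].
In Python, from station import arm, viewer gives the robot as it stands.
- The arm moves only by the tool jog_arm, never from a script. Its argument "rows" is one flat list of numbers, 7 for each row, row after row: the opening in per cent of the stroke, from 0 (shut) to 100 (fully open), then the shift along the tool's x, y, z in units of 0.2 m (1.0 is 0.2 m), then the turn, a rotation vector about the tool's x, y, z in units of 90 degrees (1.0 is 90 degrees). A call has 1 to 8 rows; each row is the pose to reach, as a shift and turn from the pose commanded when the call began, along the tool's axes at that moment; what a row does not reach only later rows make up. A row lasts 1/8 s, in which the tool goes at most 62.5 mm and 10.7 degrees, less where a joint would pass 70% of its speed; a pose out of reach is approached as far as the arm can. A call with a number of a shift or a turn outside -1 to 1 is refused whole. A call with a gripper value outside its range is refused whole. The fingers move at their own pace and stop on an object; "squeeze" is the grip in N (left out, the last holds). Time passes only in rows, so rows that repeat a pose let the fingers close. It gives the time, the measured TCP pose, the force, the opening and the grip force at its end, in the units of the state.
- arm.sense(): the state, without advancing time (a new reading comes with each control period).
- viewer.capture(name): name is "side" or "top"; returns the picture (420x560x3 uint8, red, green, blue); there is no depth.
- viewer.calibration(name): a dict with "fx", "fy", "cx", "cy" (pixels), "R" (3x3) and "t" (3): a world point X has camera coordinates R X + t. Camera axes: x right, y down, z forward; pixel columns grow to the right and rows downward; lengths in m; the calibration is good to about 2 mm. A picture is of the moment at which its call begins. calibration takes no time and is no camera call.
- arm.close_job(): hands the job in; it is judged then, once.
The state is a dict: "time": time; "joint_positions": joint angles; "joint_vel": joint speeds; "joint_torque": joint torques, N m; "position": TCP position; "ee_rot": TCP orientation; "force": force on the tool from outside, world axes, zero at the start; "moment": the same for the moment, N m; "opening": finger opening in m; "finger_force": force on a finger pad.
Only numpy, scipy, OpenCV 4.12 (cv2) and the standard library are available. Lean on these libraries where they do the work, as an engineer would, in place of code of your own. Each camera call takes 0.05 s, during which the arm holds its last target. There are 200 camera calls.

TASK

Refit the trimmer's paper stop, the loose aluminium angle lying on its side to the left of the trimmer: turn it over onto its wide foot, then stand it on the bed over the steel slide plate with its upright face on the side of the cutting arm and its far end square and flush against the back ledge. Line up its slot with the keyed hole of the slide plate beneath, put the thumbscrew that is parked in the groove at the left of the bed down through both until its collar sits on the foot, and lock it with a quarter turn clockwise, seen from above. Leave the other things on the worktop and the bed undisturbed.

Things in the scene. Friction and masses are not known exactly. Their poses are not given: they have to be found in the camera images.
- trimmer: Guillotine paper trimmer, fixed, turned up to 0.12 rad. Grey bed 220 (x) x 330 (y) mm, its top 36 mm above the worktop. Origin: centre of its underside, on the worktop; x to the back ledge (away from the robot), y left, z up. The cutting arm with its handle (closed, up to 75 mm high) lies along the right edge, y = -160 to -200 mm, a low clear guard beside it at y = -144 to -156.
- ledge (a point): Point on the face of the back ledge, level with the bed's top, 88 mm in x and 30 mm in y from the trimmer's origin; axes as the trimmer's. The ledge is an aluminium bar along the whole back edge, 14 mm higher than the bed. The slide plate's keyed hole lies 75 mm in front of this face: 23 mm long in x, 13 mm wide in y, right through the plate. Under it, two pegs let the head turn a quarter turn clockwise, seen from above, and no farther.
- track_middle (a point): Middle of the slide plate's track, level with the bed's top (13, 30, 36 mm in the trimmer's frame; axes as the trimmer's). The recess is 42 (x) x 110 (y) mm; in it the steel slide plate, 40 (x) x 60 (y) x 6 mm, its top 1 mm below the bed's. It is tight: the last user set it up to 12 mm to either side in y, and its place is not measured but can be seen from above or felt with the screw's tip.
- groove_middle (a point): Middle of the parking groove, level with the bed's top (-40, 138, 36 mm in the trimmer's frame; axes as the trimmer's). The groove runs 90 mm along x, 24 mm wide and 26 mm deep.
- paper_stop: Paper stop: aluminium angle, 0.3 kg or so. Own frame: origin at the centre of the foot's underside, x along it, z up. Foot 150 (x) x 70 (y) x 8 mm; upright face 8 mm thick at y = -35 to -27, up to z = 34 mm. At the start it lies on the upright's outside: y axis up, foot on edge (70 mm high), long axis across, within 0.4 rad, the foot's underside to the robot, origin 35 mm high.
- stop_slot (a point): Centre of the slot at the top face of the stop's foot (0, 0, 8 mm in the stop's frame; same axes). The slot goes through the foot, 24 mm long in x and 14 mm wide in y.
- stop_upright (a point): Middle of the top edge of the stop's upright face (0, -31, 34 mm in the stop's frame; same axes): 8 mm thick, rising 26 mm above the foot, to be pinched here from above when the foot is down. As it lies at the start, the stop tips towards the robot onto its foot once leant about 20 degrees that way; its heel is the bottom edge nearest the robot.
- stop_end (a point): Centre of the end face of the stop's foot that goes against the ledge (75, 0, 4 mm in the stop's frame; same axes). When mounted, the stop's axes are parallel to the trimmer's and this point is at the ledge's face.
- thumbscrew: Quarter-turn thumbscrew, 85 mm long, 0.09 kg or so. Origin on its axis at the underside of its collar, z up to the wing, x along the wing. Collar 34 mm across, 5 mm thick; shank 10 mm. At the start it stands in the parking groove, collar on the bed, anywhere along the groove, turned any way. Seated, its collar rests on the stop's foot and its head hangs 2 mm under the slide plate.
- screw_wing (a point): Middle of the wing to pinch from above, on the axis 50 mm over the collar's underside (axes as the thumbscrew's). The black wing is 50 mm long in x, 11 mm thick in y, and reaches from z = 34 to 60 mm; a 16 mm stem joins it to the collar.
- screw_head (a point): Lowest point of the thumbscrew, on the axis, 25 mm under its collar (axes as the thumbscrew's). The steel hammer head is 20 mm long in x (in line with the wing), 10 mm wide in y and 8 mm high; its last 2 mm are only 16 x 6.5 mm. It goes in with the wing along the stop's length.
- sticky_notes: Pad of sticky notes, 75 x 74 x 12 mm, lying on the gridded right part of the trimmer's bed. Origin: centre of its underside. To be left where it is.
- staple_box: Small dark carton of staples, 40 x 62 x 22 mm, behind the paper stop. Origin: centre of its underside. To be left where it is.
- calculator: Dark desk calculator, 144 x 94 x 18 mm, behind the paper stop. Origin: centre of its underside. To be left where it is.
- marker: Black marker, 141 x 18 x 21 mm, lying to the left of the paper stop. Origin: centre of its underside. To be left where it is.
- eraser: Eraser in a card sleeve, 22 x 56 x 13 mm, lying to the right of the trimmer. Origin: centre of its underside. To be left where it is.
- clip_pot: Paper-clip pot, 53 mm across and 66 mm tall, standing to the right of the trimmer. Origin: centre of its underside. To be left where it is.

How it is judged:
By the outcome, as a careful person would: the job done as asked, in the order asked, and still so for the second after the job is handed in, with the robot touching nothing.
It also fails if it takes over 72 s, if anything falls off the work surface, if the arm or the gripper's body presses on something with over 40 N, if the wrist force passes 120 N, or if a joint passes its speed limit or range.

## Working session

There is one attempt and no reset: what is moved stays moved. The work goes in short steps, Python scripts to look and compute and a tool call to move; the robot and the scene stay as the last step left them, time stands still between calls to the robot, and variables do not carry over. Pictures are saved under pics/ and viewed, at most 10 in all, crops included, and the job is handed in when it is done.

Besides the shell and the picture viewer there is one more tool, called after "Emit:" in YAML: its name, and indented under it one key for each argument. jog_arm: Moves the arm, as the interface text tells. Shifts and turns lie within -1 to 1; 1 stands for 0.2 m of shift or 90 degrees of turn. Its arguments: {"type":"object","properties":{"rows":{"type":"array"},"squeeze":{"type":"number"}},"required":["rows"]}

```bash
mkdir -p pics; ls; python3 - <<'E'
from station import arm, viewer
import cv2
for n in("side","top"):
    cv2.imwrite(f"pics/{n}0.png",cv2.resize(viewer.capture(n)[:,:,::-1],(800,600),interpolation=cv2.INTER_CUBIC)); print(viewer.calibration(n))
print(arm.sense())
E
```

```text
pics
{'fx': 395.81764903123525, 'fy': 395.81764903123525, 'cx': 277.8685167429857, 'cy': 206.17750738061562, 'R': array([[-0.9992634 , -0.03567135,  0.01414943],
       [-0.0274757 ,  0.40763308, -0.91273236],
       [ 0.02679062, -0.91244881, -0.40831291]]), 't': array([0.62377653, 0.09433835, 1.2533616 ])}
{'fx': 471.21348829265213, 'fy': 471.21348829265213, 'cx': 284.31449125413724, 'cy': 210.69695845043583, 'R': array([[-0.06324552, -0.99789174,  0.01456278],
       [-0.83905062,  0.04526616, -0.54216697],
       [ 0.54036474, -0.04650854, -0.84014457]]), 't': array([0.06513857, 0.5540808 , 1.59649551])}
{'time': 0.1, 'joint_positions': array([-1.32008323e+00,  8.79302671e-02,  1.37215666e+00,  1.95403116e-05,
        1.68361977e+00, -1.03106205e-01]), 'joint_vel': array([-0.00102412, -0.00191381, -0.00365884,  0.00051369, -0.00038264,
        0.00056009]), 'joint_torque': array([ 2.79176464e-03, -3.53016114e+01, -3.14218497e+01, -1.46673592e-04,
        7.95170374e-03,  1.17457596e-06]), 'position': array([ 0.19045705, -0.51551503,  0.24920211]), 'ee_rot': array([-1.05486050e-03,  9.84391516e-01,  1.75989278e-01, -6.82583032e-05]), 'force': array([-0.47108427, -0.49700452,  0.69277165]), 'moment': array([ 0.0017001 , -0.01304064, -0.01215194]), 'finger_force': 0.0, 'opening': 0.08527343393625664}
```

View pics/top0.png

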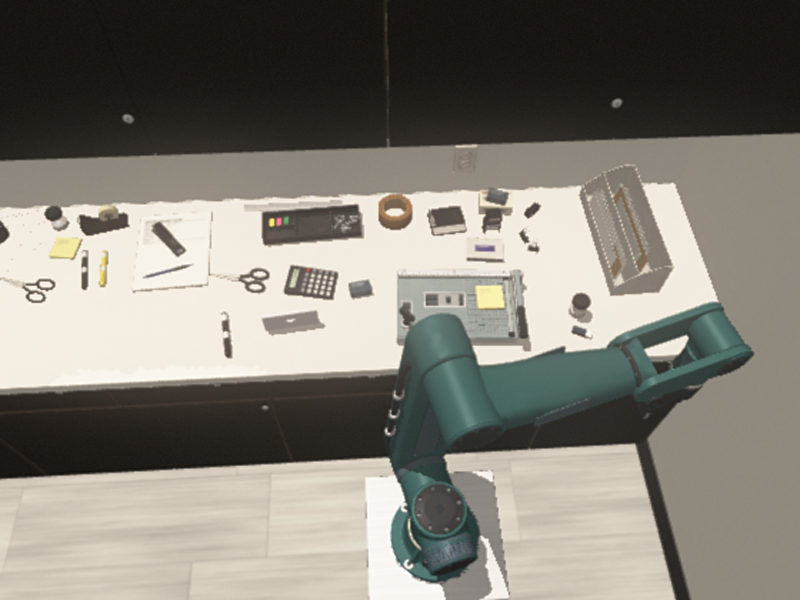

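View pics/side0.png

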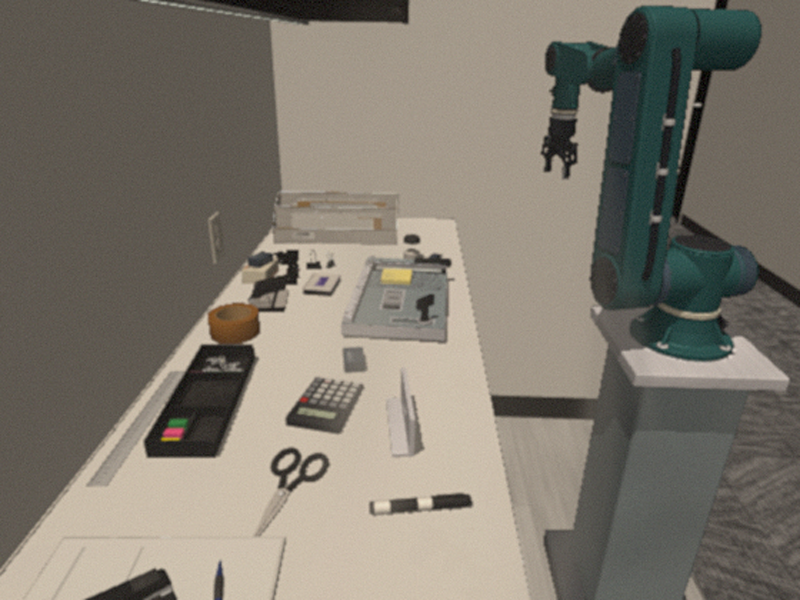

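The top view shows the trimmer at about (398-528, 270-345), the stop at (263-323, 311-333) and the screw at (407, 315), in enlarged pixels. The side view shows the stop at (400, 410) and the screw at (425, 305). I'll crop in closer.

```bash
cat > h.py <<'E'
import numpy as np, cv2
from station import arm, viewer
from scipy.spatial.transform import Rotation as Ro
C={n:viewer.calibration(n) for n in("side","top")}
def proj(n,X):
    c=C[n]; p=np.atleast_2d(X)@c["R"].T+c["t"]
    return np.c_[c["fx"]*p[:,0]/p[:,2]+c["cx"], c["fy"]*p[:,1]/p[:,2]+c["cy"]]
def back(n,uv,z):
    c=C[n]; uv=np.atleast_2d(uv); d=np.c_[(uv[:,0]-c["cx"])/c["fx"],(uv[:,1]-c["cy"])/c["fy"],np.ones(len(uv))]@c["R"]
    o=-c["R"].T@c["t"]; return o+d*((z-o[2])/d[:,2])[:,None]
def crop(img,u0,u1,v0,v1,s):
    return cv2.resize(img[v0:v1,u0:u1,::-1],None,fx=s,fy=s,interpolation=cv2.INTER_CUBIC)
def state():
    s=arm.sense(); w=s["ee_rot"]; R=Ro.from_quat([w[1],w[2],w[3],w[0]])
    return s,np.array(s["position"]),R
def rel(Xt,Rt,P=None,R=None):
    """shift/turn row numbers from pose (P,R) to (Xt,Rt)"""
    if P is None: _,P,R=state()
    return np.round(np.r_[R.inv().apply(np.array(Xt)-P)/.2,(R.inv()*Rt).as_rotvec()/(np.pi/2)],4)
def down(a):
    """tool down, tool y (closing) at angle a in world xy"""
    y=np.array([np.cos(a),np.sin(a),0]);z=np.array([0,0,-1.]);x=np.cross(y,z)
    return Ro.from_matrix(np.c_[x,y,z])
E
python3 - <<'E'
from h import *
t=np.mean([viewer.capture("top").astype(float) for _ in range(4)],0).astype(np.uint8)
s=viewer.capture("side")
cv2.imwrite("pics/t_raw.png",t[:,:,::-1]);cv2.imwrite("pics/s_raw.png",s[:,:,::-1])
a=crop(t,272,376,182,246,7)   # trimmer 728x448
cv2.imwrite("pics/a.png",a)
b=crop(t,180,236,210,240,7); c=crop(s,230,320,175,325,4)  # 392x210 ; 360x600
o=np.zeros((600,770,3),np.uint8); o[:210,:392]=b; o[:600,400:760]=c
cv2.imwrite("pics/b.png",o)
E
```

```text
(no output)
```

View pics/a.png

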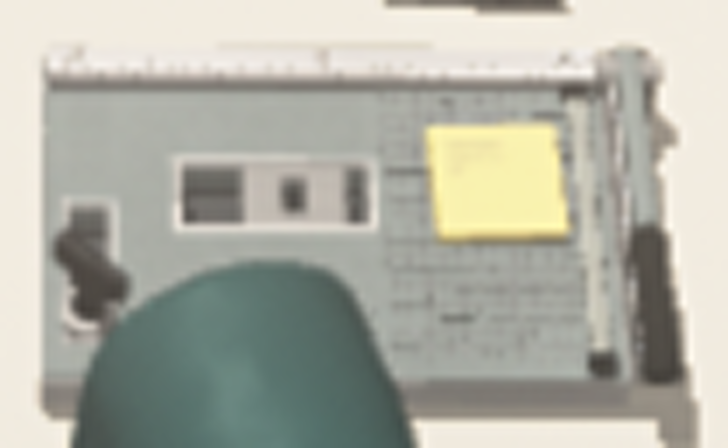

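View pics/b.png

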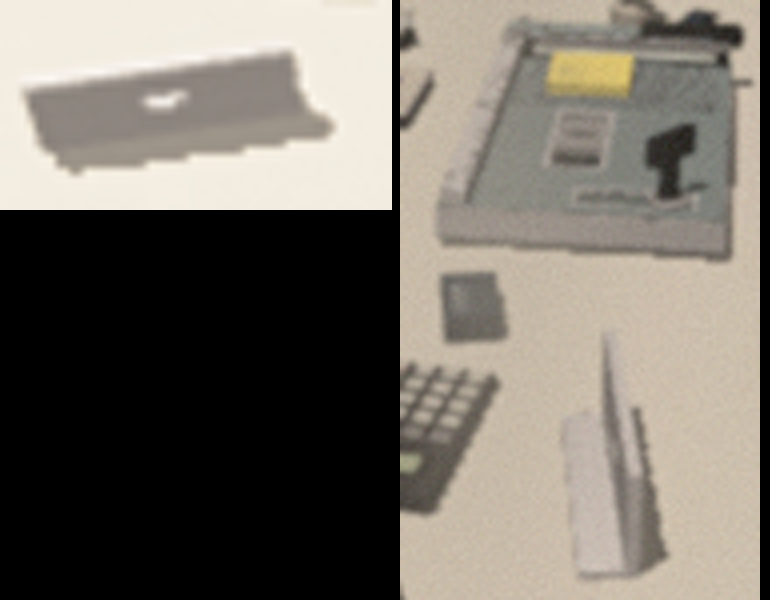

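The trimmer crop shows the recess at x 180-370, y 165-222, the plate at x 243-346 with its hole at (293,195), the screw wing running (68,243)-(105,300) and the ledge foot line at y≈90. The other crop shows the stop's top edge (25,92)-(292,52), heel (50,150)-(300,112) and slot (165,98).

```bash
cat >> h.py <<'E'
def T2(p,L):
    x,y,a=p; c,s=np.cos(a),np.sin(a); L=np.atleast_2d(L).astype(float)
    return np.c_[x+c*L[:,0]-s*L[:,1], y+s*L[:,0]+c*L[:,1], L[:,2]]
def px(P,u0,v0,s): return (np.atleast_2d(P)+.5)/s-.5+[u0,v0]
E
python3 - <<'E'
from h import *
from scipy.optimize import least_squares
L=np.array([[34,85,36],[34,-25,36],[-8,-25,36],[-8,85,36],[88,165,36],[-110,165,36],[110,165,50],[-110,165,0]])/1000
m=px([[181,165],[371,166],[370,222],[178,222],[43,90],[43,380],[46,47],[44,415]],272,182,7)
r=least_squares(lambda p:(proj("top",T2(p,L))-m).ravel(),[.5,0,0],loss="soft_l1")
print("trimmer",r.x); print(np.round((proj("top",T2(r.x,L))-m),2).tolist())
h=back("top",px([[293,195]],272,182,7),.035); 
def loc(p,X): 
    c,s=np.cos(p[2]),np.sin(p[2]); d=np.atleast_2d(X)[:,:2]-p[:2]; return np.c_[c*d[:,0]+s*d[:,1],-s*d[:,0]+c*d[:,1]]
print("hole",h,loc(r.x,h)); 
pl=back("top",px([[244,195],[346,195]],272,182,7),.035);print("plate ends",loc(r.x,pl))
w=back("top",px([[68,243],[105,300]],272,182,7),.096-.005);print("wing ends",w,loc(r.x,w),"mean",w.mean(0),loc(r.x,w.mean(0)))
# stop: origin frame, underside plane; local (along, z height)
LS=np.array([[0,.075,.07],[0,-.075,.07],[0,.075,0],[0,-.075,0],[0,0,.035]])
ms=px([[25,92],[292,52],[50,150],[300,112],[165,98]],180,210,7)
q=least_squares(lambda p:(proj("top",T2(p,LS))-ms).ravel(),[.5,.35,0]).x
print("stop",q,np.round(proj("top",T2(q,LS))-ms,2).tolist())
# side image checks
S=lambda X:np.round((proj("side",X)-[230,175]+.5)*4-.5+[400,0]).tolist()
print("side: stop",S(T2(q,LS)),"screw wing",S(np.r_[w.mean(0)[:2],.086]),"trimmer",S(T2(r.x,L)))
E
```

```text
trimmer [ 0.62406741 -0.11248938 -0.05221682]
[[-0.12, 0.02], [-0.39, -0.15], [0.34, 0.51], [0.58, 0.55], [-0.03, -0.1], [0.14, -0.02], [-0.47, -0.25], [-0.03, -0.52]]
hole [[ 0.63886179 -0.09337468  0.035     ]] [[0.01377656 0.01986081]]
plate ends [[ 0.01382286  0.04836065]
 [ 0.01372645 -0.01098212]]
wing ends [[0.57794478 0.04176452 0.091     ]
 [0.53995561 0.02369131 0.091     ]] [[-0.05411075  0.15163637]
 [-0.09110485  0.13160502]] mean [0.5589502  0.03272792 0.091     ] [[-0.0726078  0.1416207]]
stop [0.59360981 0.35011468 0.121999  ] [[-0.19, -0.47], [0.12, -0.48], [-0.87, 0.33], [0.66, 0.14], [0.28, 0.44]]
side: stop [[640.0, 474.0], [613.0, 328.0], [637.0, 578.0], [611.0, 422.0], [624.0, 446.0]] screw wing [[679.0, 144.0]] trimmer [[548.0, 165.0], [562.0, 111.0], [610.0, 113.0], [599.0, 167.0], [466.0, 206.0], [725.0, 220.0], [437.0, 188.0], [722.0, 261.0]]
```

The trimmer and stop poses fit to within about half a pixel. I'll drive above and behind the stop to tip it towards the robot.

Emit:
jog_arm:
  rows: [0, 1, -0.91, 0, 0, 0, 0, 0, 1, -0.91, 0, 0, 0, 0, 0, 1, -0.91, 0, 0, 0, 0, 0, 1, -0.91, 0, 0, 0, 0, 0, 1, -0.91, 0, 0, 0, 0]

```text
time: 0.98
position: [0.3161, -0.2732, 0.2508]
ee_rot: [0.0, 0.984, 0.178, 0.001]
force: [0.1, -0.3, 0.5]
opening: -0.0001
finger_force: 0.0
```

Emit:
jog_arm:
  rows: [0, 1, -0.91, 0, 0, 0, 0, 0, 1, -0.91, 0, 0, 0, 0, 0, 1, -0.91, 0, 0, 0, 0, 0, 1, -0.91, 0, 0, 0, 0, 0, 1, -0.91, 0, 0, 0, 0]

```text
time: 1.6
position: [0.4405, -0.0328, 0.2504]
ee_rot: [-0.0, 0.984, 0.178, 0.0]
force: [-0.2, -0.0, -0.3]
opening: -0.0001
finger_force: 0.0
```

Emit:
jog_arm:
  rows: [0, 1, -0.91, 0, 0, 0, 0, 0, 1, -0.91, 0, 0, 0, 0, 0, 1, -0.91, 0, 0, 0, 0, 0, 1, -0.91, 0, 0, 0, 0, 0, 1, -0.91, 0, 0, 0, 0]

```text
time: 2.22
position: [0.5648, 0.2074, 0.2492]
ee_rot: [-0.0, 0.984, 0.178, -0.001]
force: [-0.4, -0.1, -0.1]
opening: 0.0001
finger_force: 0.0
```

```bash
python3 - <<'E'
from h import *
n=np.array([np.cos(.122),np.sin(.122)]);h=np.array([.5936,.3501])
s,P,R=state();print(s["time"],P)
print(rel(np.r_[h+.055*n,.2],down(.122)))
E
```

```text
2.225 [0.56483212 0.20744479 0.24915223]
[ 6.520e-01 -5.536e-01  2.455e-01 -8.000e-04  3.000e-04 -8.501e-01]
```

Emit:
jog_arm:
  rows: [0, 0.65, -0.55, 0.245, 0, 0, -0.85, 0, 0.65, -0.55, 0.245, 0, 0, -0.85, 0, 0.65, -0.55, 0.245, 0, 0, -0.85, 0, 0.65, -0.55, 0.245, 0, 0, -0.85, 0, 0.65, -0.55, 0.245, 0, 0, -0.85, 0, 0.65, -0.55, 0.245, 0, 0, -0.85, 0, 0.65, -0.55, 0.245, 0, 0, -0.85, 0, 0.65, -0.55, 0.245, 0, 0, -0.85]

```text
time: 3.22
position: [0.6481, 0.3524, 0.201]
ee_rot: [-0.0, 0.664, 0.747, -0.0]
force: [-0.7, -0.2, 0.1]
opening: 0.0002
finger_force: 0.0
```

```bash
python3 - <<'E'
from h import *
s,P,R=state();print(s["time"],P,R.as_matrix().round(3).tolist())
t=viewer.capture("top");d=viewer.capture("side")
cv2.imwrite("pics/t1_raw.png",t[:,:,::-1]);cv2.imwrite("pics/s1_raw.png",d[:,:,::-1])
o=np.zeros((600,800,3),np.uint8)
c=crop(d,240,340,200,330,4);o[:520,400:800]=c
b=crop(t,170,270,170,250,4);o[:320,:400]=b
b=crop(t,275,375,185,255,4);o[320:600,:400]=b
cv2.imwrite("pics/c1.png",o)
E
```

```text
3.225 [0.64805817 0.35237033 0.20096214] [[-0.117, 0.993, -0.0], [0.993, 0.117, -0.0], [-0.0, -0.0, -1.0]]
```

View pics/c1.png

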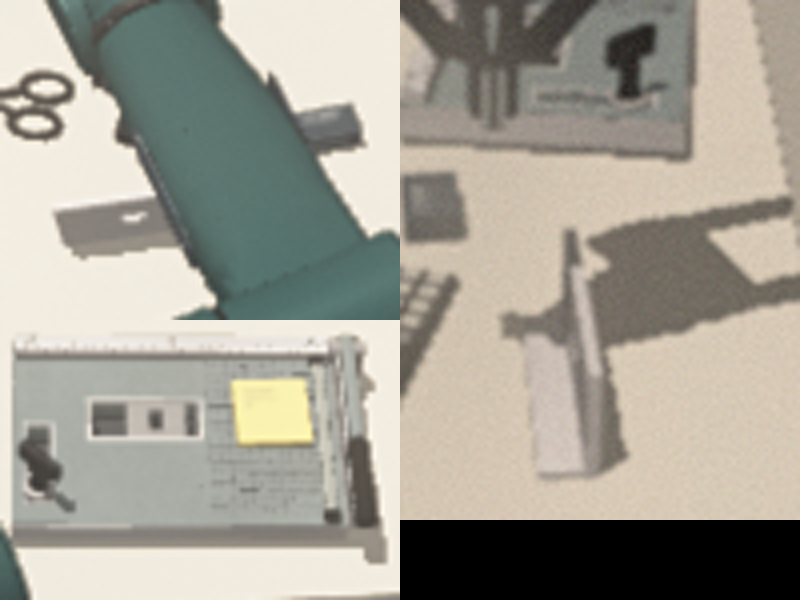

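The fingers stand behind the stop (side crop, tips at (490,125)), and the trimmer is in full view. Next I go down behind the foot and push it over.

Emit:
jog_arm:
  rows: [0, 0, 0, 0.3, 0, 0, 0, 0, 0, 0, 0.6, 0, 0, 0, 0, 0, 0, 0.66, 0, 0, 0, 0, 0, 0, 0.66, 0, 0, 0]

```text
time: 3.82
position: [0.6482, 0.3523, 0.0694]
ee_rot: [-0.0, 0.664, 0.747, -0.0]
force: [0.8, 0.0, 0.1]
opening: -0.0001
finger_force: 0.0
```

Emit:
jog_arm:
  rows: [0, 0, -0.1, 0, 0, 0, 0, 0, 0, -0.14, 0, 0, 0, 0, 0, 0, -0.17, 0, 0, 0, 0, 0, 0, -0.2, 0, 0, 0, 0, 0, 0, -0.23, 0, 0, 0, 0, 0, 0, -0.26, 0, 0, 0, 0, 0, 0, -0.29, 0, 0, 0, 0, 0, 0, -0.32, 0, 0, 0]

```text
invalid input
```

```bash
cat > look.py <<'E'
from h import *
import sys
# usage: look.py name  s|t u0 u1 v0 v1 scale ...
def look(name,*specs):
    ims={k:viewer.capture(k) for k in {s[0] for s in specs}}
    for k in ims: cv2.imwrite(f"pics/{name}_{k}_raw.png",ims[k][:,:,::-1])
    cs=[crop(ims[s[0]],*s[1:]) for s in specs]
    H=max(c.shape[0] for c in cs)
    cv2.imwrite(f"pics/{name}.png",np.hstack([cv2.copyMakeBorder(c,0,H-c.shape[0],0,0,cv2.BORDER_CONSTANT) for c in cs]))
E
python3 - <<'E'
from look import *
look("c2",("side",240,340,200,330,4),("top",170,270,170,260,4))
E
```

```text
(no output)
```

View pics/c2.png

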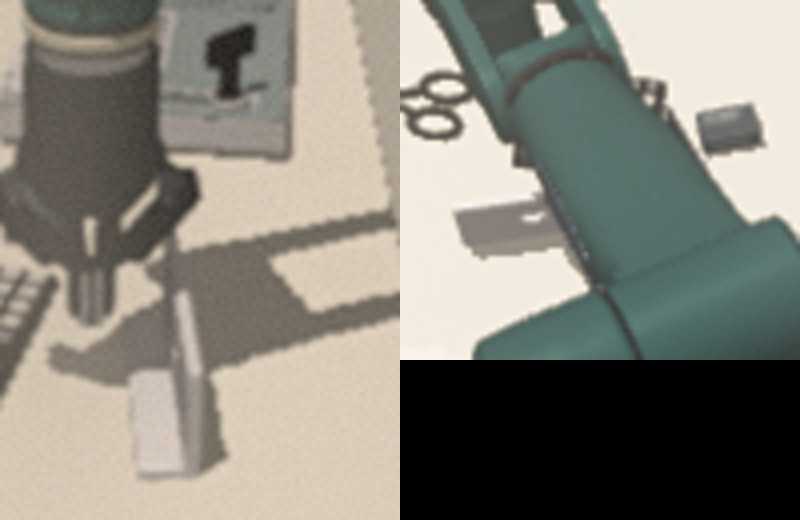

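The fingers are now behind the foot, and the knuckles clear its top edge. The push call was one number short, so nothing moved; I'll send it again.

Emit:
jog_arm:
  rows: [0, 0, -0.1, 0, 0, 0, 0, 0, 0, -0.14, 0, 0, 0, 0, 0, 0, -0.17, 0, 0, 0, 0, 0, 0, -0.2, 0, 0, 0, 0, 0, 0, -0.23, 0, 0, 0, 0, 0, 0, -0.26, 0, 0, 0, 0, 0, 0, -0.29, 0, 0, 0, 0, 0, 0, -0.32, 0, 0, 0, 0]

```text
time: 4.92
position: [0.584, 0.3447, 0.0691]
ee_rot: [-0.0, 0.664, 0.748, -0.0]
force: [-0.5, -0.4, -0.0]
opening: 0.0004
finger_force: 0.0
```

Emit:
jog_arm:
  rows: [0, 0, -0.03, 0, 0, 0, 0, 0, 0, -0.05, 0, 0, 0, 0, 0, 0, -0.05, 0, 0, 0, 0, 0, 0, 0.1, -0.1, 0, 0, 0, 0, 0, 0.2, -0.5, 0, 0, 0, 25, 0, 0.2, -0.6, 0, 0, 0]

```text
time: 5.68
position: [0.6259, 0.3496, 0.1923]
ee_rot: [0.001, 0.664, 0.747, 0.002]
force: [0.5, -0.3, 0.2]
opening: 0.017
finger_force: 0.0
```

```bash

python3 - <<'E'
from look import *
print(state()[1])
look("c3",("side",240,340,200,330,4),("top",170,270,190,260,4))
E
```

```text
[0.62589309 0.34958247 0.19226706]
```

View pics/c3.png

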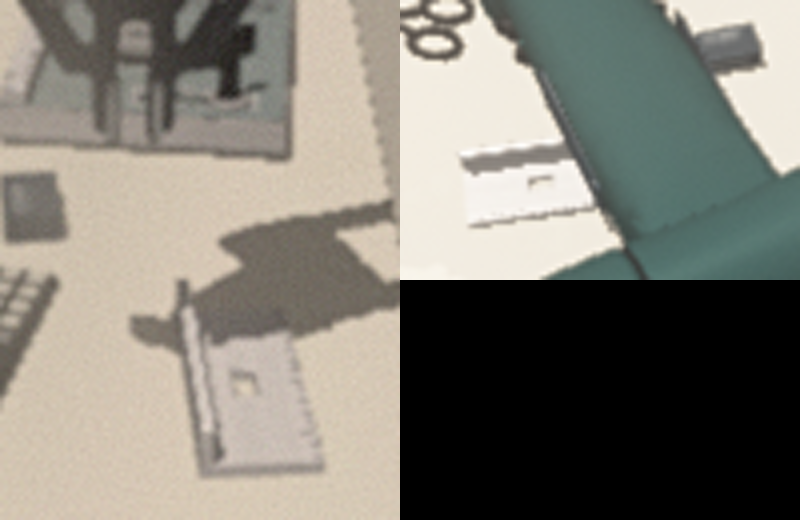

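The stop now lies on its foot with the upright on the far side. In the side crop its corners are at (202,474), (322,466) and (288,333), with the upright's far top at (180,283). In the top crop the slot is at (541,182) and corners at (462,153) and (470,226).

```bash
python3 - <<'E'
from h import *
from scipy.optimize import least_squares
Ls=np.array([[75,-35,0],[75,35,4],[-75,35,8],[-75,-31,34],[0,0,8]])/1000
ms=px([[202,474],[322,466],[288,333],[181,282],[243,383]],240,200,4)
Lt=np.array([[75,-35,34],[75,35,4],[0,0,8]])/1000
mt=px([[62,153],[70,226],[141,183]],170,190,4)
f=lambda p:np.r_[proj("side",T2(p,Ls))-ms,proj("top",T2(p,Lt))-mt]
q=least_squares(lambda p:f(p).ravel(),[.57,.35,1.57+.12]).x
print(q,f(q).round(2).tolist())
for k in [("side",Ls,ms),("top",Lt,mt)]:
    print(k[0],least_squares(lambda p:(proj(k[0],T2(p,k[1]))-k[2]).ravel(),q).x)
g=T2(q,[[0,-.031,.0]])[0]; g[2]=.034; print(g)
a=q[2]-np.pi/2
print(a, rel(g,down(a)))
E
```

```text
[0.55655307 0.34835248 1.67264654] [[-0.9, 1.5], [0.4, 1.03], [-0.59, -5.67], [0.81, -0.86], [0.61, 0.13], [-1.17, -0.7], [-1.01, 0.09], [-0.4, 0.09]]
side [0.55670356 0.35026501 1.67007485]
top [0.5562689  0.34499708 1.68592985]
[0.58739242 0.35150438 0.034     ]
0.10185021306662323 [ 0.0252 -0.2097  0.8147  0.0084 -0.0026  0.01  ]
```

Emit:
jog_arm:
  rows: [40, 0.02, -0.205, 0.3, 0, 0, 0.01, 40, 0.02, -0.205, 0.6, 0, 0, 0.01, 40, 0.02, -0.205, 0.8, 0, 0, 0.01, 40, 0.02, -0.205, 0.8, 0, 0, 0.01, 40, 0.02, -0.205, 0.8, 0, 0, 0.01]
  squeeze: 60

```text
time: 6.4
position: [0.584, 0.3489, 0.0309]
ee_rot: [0.001, 0.67, 0.742, 0.001]
force: [0.0, -0.0, -0.4]
opening: 0.0344
finger_force: 0.0
```

```bash

python3 - <<'E'
from look import *
print(state()[1])
look("c4",("side",250,340,230,330,6),)
E
```

```text
[0.58396362 0.34886208 0.03087389]
```

View pics/c4.png

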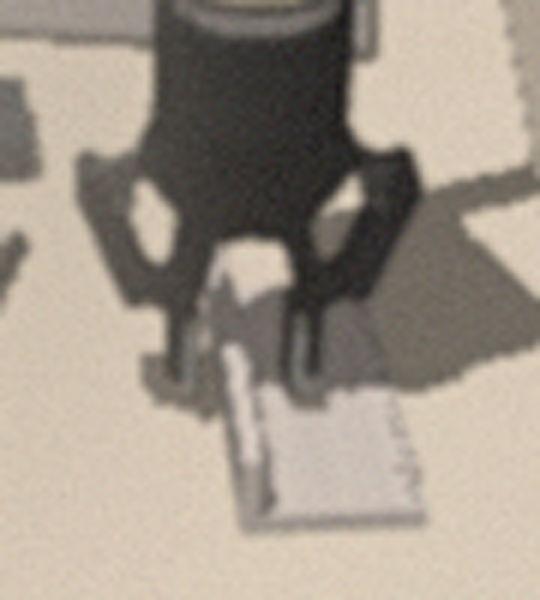

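The fingers straddle the upright, at columns 180 and 305 with the upright at 230. I'll close and lift.

Emit:
jog_arm:
  rows: [0, 0, 0, 0, 0, 0, 0, 0, 0, 0, 0, 0, 0, 0, 0, 0, 0, 0, 0, 0, 0, 0, 0, 0, 0, 0, 0, 0, 0, 0, 0, -0.1, 0, 0, 0, 0, 0, 0, -0.4, 0, 0, 0, 0, 0, 0, -0.6, 0, 0, 0, 0, 0, 0, -0.6, 0, 0, 0]
  squeeze: 80

```text
time: 7.45
position: [0.5849, 0.3497, 0.1551]
ee_rot: [0.002, 0.67, 0.742, 0.004]
force: [0.1, 0.4, -3.4]
opening: 0.0061
finger_force: 81.1
```

```bash

python3 - <<'E'
from h import *
s,P,R=state()
p=np.array([.6241,-.1125,-.0522])
# grasp point in stop frame approx (gx,-31) ; target stop origin trimmer (13-12, 19.9)
for gx in (0.,):
    X=T2(p,[[.013-.04+gx,.0199-.031,.15]])[0]
    print(P,R.as_matrix()[:2,1],X,rel(X,down(p[2]-np.pi/2)))
E
```

```text
[0.58491048 0.34973893 0.15513511] [0.99470207 0.10240273] [ 0.59655762 -0.12217612  0.15      ] [-2.3532 -0.1839  0.016   0.0024 -0.0066  1.0985]
```

Emit:
jog_arm:
  rows: [0, -1, -0.09, 0, 0, 0, 0.5, 0, -1, -0.09, 0, 0, 0, 0.5, 0, -1, -0.09, 0, 0, 0, 0.5, 0, -1, -0.09, 0, 0, 0, 0.5, 0, -1, -0.09, 0, 0, 0, 0.5, 0, -1, -0.09, 0, 0, 0, 0.5]

```text
time: 8.2
position: [0.5847, 0.1486, 0.1476]
ee_rot: [-0.001, 0.902, 0.431, -0.001]
force: [0.2, 0.5, -2.7]
opening: 0.0061
finger_force: 81.1
```

```bash

python3 - <<'E'
from h import *
s,P,R=state()
p=np.array([.6241,-.1125,-.0522])
X=T2(p,[[.013-.04,.0199-.031,.15]])[0]
print(P,rel(X,down(p[2]-np.pi/2)))
E
```

```text
[0.58467915 0.14864132 0.14763467] [-1.0156e+00  8.9760e-01 -1.2100e-02 -9.0000e-04  1.8000e-03  6.0030e-01]
```

Emit:
jog_arm:
  rows: [0, -1, 0.9, 0, 0, 0, 0.6, 0, -1, 0.9, 0, 0, 0, 0.6, 0, -1, 0.9, 0, 0, 0, 0.6, 0, -1, 0.9, 0, 0, 0, 0.6, 0, -1, 0.9, 0, 0, 0, 0.6, 0, -1, 0.9, 0, 0, 0, 0.6, 0, -1, 0.9, 0, 0, 0, 0.6]

```text
time: 9.07
position: [0.5991, -0.1189, 0.1488]
ee_rot: [-0.001, 1.0, -0.025, -0.0]
force: [-0.7, 0.1, -3.8]
opening: 0.006
finger_force: 81.0
```

```bash

python3 - <<'E'
from look import *
s,P,R=state();print(P,s["force"],s["moment"])
look("c5",("top",262,382,170,250,4),("side",230,310,160,260,4))
E
```

```text
[ 0.59910756 -0.11893007  0.14876093] [-0.73262904  0.08110041 -3.78896268] [-0.06984095 -0.05277604 -0.0114266 ]
```

View pics/c5.png

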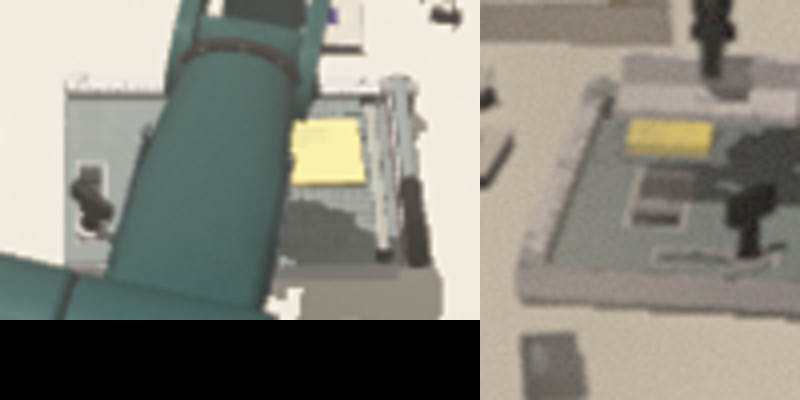

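The stop hangs over the bed, with the plate and hole visible and the screw undisturbed. Before lowering I'll refine the plate and hole position from the raw top frames, numerically.

```bash
python3 - <<'E'
from h import *
p=np.array([.6241,-.1125,-.0522])
t=(cv2.imread("pics/t_raw.png").astype(float)*4+cv2.imread("pics/t1_raw.png"))/5
g=t.mean(2)
# sample along trimmer y lines, at several x in the hole / plate region
ys=np.arange(-.035,.096,.001)
def prof(x,z):
    L=np.c_[np.full_like(ys,x),ys,np.full_like(ys,z)]
    uv=proj("top",T2(p,L)).astype(np.float32)
    return cv2.remap(g.astype(np.float32),uv[:,:1],uv[:,1:],cv2.INTER_CUBIC).ravel()
for nm,xs,z in(("plate near",(-.001,.001,.003),.035),("plate far",(.026,.028,.03),.035),("hole",(.010,.013,.016),.035)):
    P=np.mean([prof(x,z) for x in xs],0); G=np.gradient(cv2.GaussianBlur(P[None],(1,5),0)[0])
    i=[k for k in range(1,len(G)-1) if abs(G[k])>=abs(G[k-1]) and abs(G[k])>abs(G[k+1]) and abs(G[k])>2]
    print(nm,[(round(float(ys[k])*1000,1),round(float(G[k]),1)) for k in i])
# along x through hole centre
xs=np.arange(-.02,.1,.001);L=np.c_[xs,np.full_like(xs,.0195),np.full_like(xs,.036)]
uv=proj("top",T2(p,L)).astype(np.float32);P=cv2.remap(g.astype(np.float32),uv[:,:1],uv[:,1:],cv2.INTER_CUBIC).ravel()
G=np.gradient(P);print("x",[(round(float(xs[k])*1000,1),round(float(G[k]),1)) for k in range(1,len(G)-1) if abs(G[k])>=abs(G[k-1]) and abs(G[k])>abs(G[k+1]) and abs(G[k])>2])
# wing/ side: stop near-end left edge in c5 side
d=cv2.imread("pics/c5_side_raw.png").mean(2)
for v in (176,178,182,184,186): print(v,d[v,256:275].round().astype(int))
E
```

```text
plate near [(-29.0, 15.1), (-23.0, -22.1), (-18.0, -9.1), (-11.0, 15.3), (13.0, -6.3), (19.0, -2.3), (26.0, 6.6), (49.0, -13.9), (77.0, -5.2), (80.0, -2.9), (85.0, 32.5), (90.0, -13.7)]
plate far [(-31.0, 10.2), (-24.0, -14.4), (-12.0, 11.2), (12.0, -3.4), (26.0, 3.1), (49.0, -12.3), (84.0, 20.1), (89.0, -6.7)]
hole [(-30.0, 13.2), (-24.0, -19.0), (-11.0, 13.1), (13.0, -16.4), (26.0, 15.6), (43.0, 2.0), (50.0, -13.9), (80.0, -3.4), (84.0, 22.7), (90.0, -5.8)]
x [(-12.0, 8.4), (-4.0, -10.2), (1.0, -14.1), (4.0, -11.7), (15.0, 3.0), (20.0, 7.6), (25.0, 10.5), (37.0, 4.6), (42.0, -6.1), (87.0, -9.8), (94.0, 11.3), (97.0, 10.2)]
176 [176 173 172 175 173 171 176 174 171 162 146 142 142 144 139 140 138 139
 141]
178 [167 174 170 167 167 165 169 171 173 154 144 138 139 136 138 139 139 137
 139]
182 [144 134 127 127 123 123 125 132 144 162 169 169 169 169 170 167 168 170
 168]
184 [140 135 131 132 124 107  93 115 149 170 170 169 165 171 169 167 168 169
 168]
186 [153 157 151 138 106  87  89 126 151 165 171 166 170 167 166 164 169 167
 165]
```

```bash
python3 - <<'E'
from h import *
p=np.array([.6241,-.1125,-.0522])
s,P,R=state(); y=R.as_matrix()[:2,1]; print("yaw err",np.arctan2(y[1],y[0])+np.pi/2-p[2])
a=np.arctan2(y[1],y[0])+np.pi/2
for gx in(-.005,0,.005):
    o=T2([P[0],P[1],a],[[-gx,.031,0]])[0]
    for L in([75,-35,30],[75,0,8],[75,35,0],[75,35,8]):
        L=np.array(L)/1000.; X=T2([o[0],o[1],a],[L])[0]; X[2]=P[2]-.031+L[2]; print(gx,L,proj("side",X).round(1))
X=T2(p,[[.013-.01,.0194-.031,.075]])[0]; print(rel(X,down(p[2]-np.pi/2)))
E
```

```text
yaw err 0.002167829036130643
-0.005 [ 0.075 -0.035  0.03 ] [[263.6 173. ]]
-0.005 [0.075 0.    0.008] [[262.3 182.8]]
-0.005 [0.075 0.035 0.   ] [[261. 189.]]
-0.005 [0.075 0.035 0.008] [[261.  186.7]]
0 [ 0.075 -0.035  0.03 ] [[265.  173.1]]
0 [0.075 0.    0.008] [[263.8 182.9]]
0 [0.075 0.035 0.   ] [[262.5 189. ]]
0 [0.075 0.035 0.008] [[262.5 186.7]]
0.005 [ 0.075 -0.035  0.03 ] [[266.5 173.1]]
0.005 [0.075 0.    0.008] [[265.3 183. ]]
0.005 [0.075 0.035 0.   ] [[264.1 189.1]]
0.005 [0.075 0.035 0.008] [[264.1 186.8]]
[ 1.381e-01  2.020e-02  3.704e-01 -3.000e-04  3.000e-04  1.400e-03]
```

Emit:
jog_arm:
  rows: [0, 0.14, 0.02, 0.15, 0, 0, 0, 0, 0.14, 0.02, 0.3, 0, 0, 0, 0, 0.14, 0.02, 0.36, 0, 0, 0, 0, 0.14, 0.02, 0.385, 0, 0, 0, 0, 0.14, 0.02, 0.385, 0, 0, 0]

```text
time: 9.8
position: [0.6271, -0.1262, 0.0733]
ee_rot: [0.0, 1.0, -0.027, 0.001]
force: [0.9, -0.0, -2.7]
opening: 0.0064
finger_force: 80.9
```

```bash
cat > st.py <<'E'
from h import *
p=np.array([.6241,-.1125,-.0522])
s,P,R=state(); c,sn=np.cos(p[2]),np.sin(p[2]); d=P[:2]-p[:2]
y=R.as_matrix()[:2,1]
print("t",s["time"],"trimmer xyz mm",((c*d[0]+sn*d[1])*1e3).round(2),((-sn*d[0]+c*d[1])*1e3).round(2),(P[2]*1e3).round(2),"yawy",round(np.arctan2(y[1],y[0])-p[2],4),"F",s["force"].round(1),"M",s["moment"].round(2),s["opening"],"q6",s["joint_positions"][5].round(2))
E
python3 st.py
```

```text
t 9.8 trimmer xyz mm 3.75 -13.48 73.28 yawy -1.5724 F [ 0.9 -0.  -2.7] M [-0.05  0.   -0.05] 0.006432259790115158 q6 1.34
```

Emit:
jog_arm:
  rows: [0, 0, -0.0095, 0.012, 0, 0, 0, 0, 0, -0.0095, 0.024, 0, 0, 0, 0, 0, -0.0095, 0.024, 0, 0, 0]

```text
time: 10.18
position: [0.6273, -0.1246, 0.0683]
ee_rot: [0.0, 1.0, -0.027, 0.001]
force: [-0.2, -0.0, -1.1]
opening: 0.0061
finger_force: 81.2
```

```bash
python3 st.py
```

```text
t 10.175 trimmer xyz mm 3.82 -11.96 68.27 yawy -1.5732 F [-0.2 -0.  -1.1] M [-0.08  0.02 -0.01] 0.006110126703179489 q6 1.34
```

Just above the bed (the reading suggests first light contact). Now I slide towards the ledge in small steps.

Emit:
jog_arm:
  rows: [0, 0.02, -0.001, 0.003, 0, 0, 0, 0, 0.03, -0.001, 0.003, 0, 0, 0, 0, 0.035, -0.001, 0.003, 0, 0, 0]

```text
time: 10.55
position: [0.634, -0.1249, 0.0682]
ee_rot: [0.0, 1.0, -0.027, 0.0]
force: [-5.2, -0.6, 6.4]
opening: 0.0057
finger_force: 82.4
```

```bash
python3 st.py
```

```text
t 10.55 trimmer xyz mm 10.57 -11.89 68.25 yawy -1.5732 F [-5.2 -0.6  6.4] M [0.08 0.72 0.08] 0.005705518426246075 q6 1.34
```

Emit:
jog_arm:
  rows: [0, 0.006, 0, 0.001, 0, 0, 0, 0, 0.01, 0, 0.001, 0, 0, 0, 0, 0.012, 0, 0.001, 0, 0, 0]

```text
time: 10.92
position: [0.6363, -0.1251, 0.0682]
ee_rot: [0.0, 1.0, -0.027, 0.0]
force: [-5.4, -0.2, 6.2]
opening: 0.0062
finger_force: 82.5
```

```bash
python3 st.py
```

```text
t 10.925 trimmer xyz mm 12.87 -11.93 68.22 yawy -1.5731 F [-5.4 -0.2  6.2] M [0.05 0.83 0.11] 0.006179405776598754 q6 1.34
```

Emit:
jog_arm:
  rows: [0, 0.006, 0, -0.002, 0, 0, 0, 0, 0.012, 0, -0.002, 0, 0, 0, 0, 0.015, 0, -0.002, 0, 0, 0]

```text
time: 11.3
position: [0.6365, -0.1251, 0.0682]
ee_rot: [0.0, 1.0, -0.027, -0.003]
force: [-14.1, 0.9, 10.3]
opening: 0.0059
finger_force: 83.0
```

```bash
python3 st.py
```

```text
t 11.3 trimmer xyz mm 13.08 -11.9 68.23 yawy -1.5733 F [-14.1   0.9  10.3] M [0.09 1.88 0.07] 0.005873790640249056 q6 1.35
```

Emit:
jog_arm:
  rows: [0, 0.006, 0, 0, 0, 0, 0, 0, 0.01, 0, 0, 0, 0, 0, 0, 0.01, 0, 0, 0, 0, 0]

```text
time: 11.68
position: [0.6366, -0.1251, 0.0682]
ee_rot: [-0.0, 1.0, -0.027, -0.006]
force: [-19.0, 1.3, 12.9]
opening: 0.0063
finger_force: 83.5
```

```bash
python3 st.py
```

```text
t 11.675 trimmer xyz mm 13.15 -11.92 68.2 yawy -1.5734 F [-19.    1.3  12.9] M [0.19 2.48 0.04] 0.006288492892653068 q6 1.35
```

The stop is square against the ledge: contact at trimmer x=13.1 as expected, with only a small yaw moment. I'll release and move off to the left for a clear view.

Emit:
jog_arm:
  rows: [25, -0.004, 0, 0, 0, 0, 0, 25, -0.004, 0, 0, 0, 0, 0, 25, -0.004, 0, -0.02, 0, 0, 0, 25, -0.004, 0, -0.15, 0, 0, 0, 25, -0.004, 0, -0.45, 0, 0, 0, 25, -0.004, -0.3, -0.6, 0, 0, -0.1, 25, -0.004, -0.6, -0.6, 0, 0, -0.2, 25, -0.1, -0.9, -0.6, 0, 0, -0.2]

```text
time: 12.68
position: [0.6328, 0.0555, 0.1882]
ee_rot: [0.0, 0.992, 0.13, 0.002]
force: [0.9, 0.2, -0.5]
opening: 0.0211
finger_force: 0.0
```

Emit:
jog_arm:
  rows: [60, 0, -0.5, 0, 0, 0, -0.1, 60, 0, -0.9, 0, 0, 0, -0.2, 60, 0, -1, 0, 0, 0, -0.2, 60, 0, -1, 0, 0, 0, -0.2]

```text
time: 13.18
position: [0.5791, 0.2512, 0.1874]
ee_rot: [-0.001, 0.958, 0.286, 0.0]
force: [0.8, -0.7, -1.3]
opening: 0.0515
finger_force: 0.0
```

```bash
python3 st.py; python3 - <<'E'
from look import *
t=np.mean([viewer.capture("top").astype(float) for _ in range(4)],0).astype(np.uint8);d=viewer.capture("side")
cv2.imwrite("pics/t6_raw.png",t[:,:,::-1]);cv2.imwrite("pics/s6_raw.png",d[:,:,::-1])
a=crop(t,272,352,182,252,6);b=crop(d,248,312,185,255,5)
o=np.zeros((420,800,3),np.uint8);o[:,:480]=a;o[:350,480:800]=b
cv2.imwrite("pics/c6.png",o)
E
```

```text
t 13.175 trimmer xyz mm -63.95 360.87 187.38 yawy -0.9394 F [ 0.8 -0.7 -1.3] M [-0.05 -0.01 -0.04] 0.0515241433823975 q6 1.31
```

View pics/c6.png

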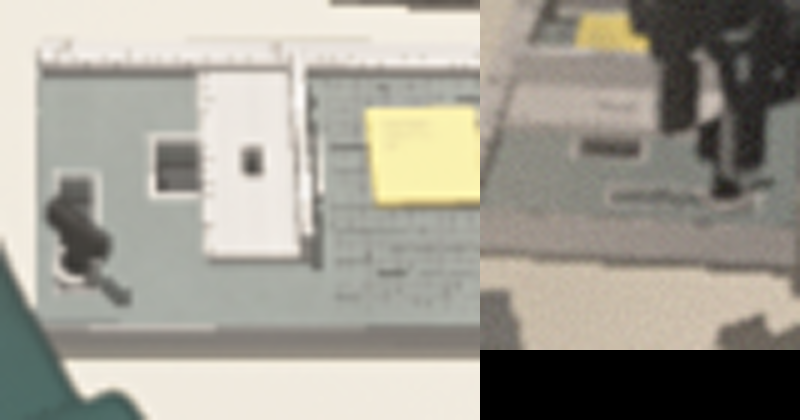

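The stop stands against the ledge with the hole dark through its slot (top crop (252,160)), its left foot edge at x≈205 and the screw at (79,228). Next I fit the screw's silhouette in both cameras numerically.

```bash
cat > fit.py <<'E'
from h import *
from itertools import product
p=np.array([.6241,-.1125,-.0522])
K=8
def hulls(n,x,y,a,col):
    bx=np.array(list(product([-.025,.025],[-.0055,.0055],[.034,.060])))
    th=np.linspace(0,2*np.pi,16,endpoint=False)
    cy=lambda r,z0,z1:np.array([[r*np.cos(t),r*np.sin(t),z] for t in th for z in(z0,z1)])
    out=[bx,cy(.008,.005,.034)]+([cy(.017,0,.005)] if col else [])
    return [proj(n,T2([x,y,a],B)+[0,0,.036]) for B in out]
def mask(n,x,y,a,w,col):
    u0,u1,v0,v1=w; m=np.zeros(((v1-v0)*K,(u1-u0)*K),np.uint8)
    for h in hulls(n,x,y,a,col):
        h=cv2.convexHull(((h-[u0,v0]+.5)*K).astype(np.int32)); cv2.fillConvexPoly(m,h,1)
    return m.reshape(v1-v0,K,u1-u0,K).mean((1,3))
t=(cv2.imread("pics/t_raw.png").astype(float)+cv2.imread("pics/t6_raw.png"))/2
s=(cv2.imread("pics/s_raw.png").astype(float)+cv2.imread("pics/s1_raw.png")+cv2.imread("pics/c5_side_raw.png"))/3
W={"top":(276,296,204,236),"side":(284,310,200,230)}
I={"top":t.mean(2),"side":s.mean(2)}
D={}
for n,(u0,u1,v0,v1) in W.items():
    g=I[n][v0:v1,u0:u1]; D[n]=g
E
python3 - <<'E'
from fit import *
np.set_printoptions(linewidth=250)
print(D["top"][2:28].astype(int)); print(D["side"][2:28].astype(int))
E
```

```text
[[234 228 172 171 172 172 170 171 171 170 171 172 173 172 172 171 170 170 170 171]
 [234 227 171 170 171 172 171 171 171 171 171 171 172 171 171 170 170 171 170 170]
 [234 228 170 169 171 171 171 171 171 172 172 172 171 170 171 171 171 171 170 170]
 [234 227 170 169 171 173 173 173 173 173 172 173 172 170 170 170 170 171 170 171]
 [234 227 170 168 178 197 186 184 185 184 184 185 184 171 169 169 169 169 169 170]
 [234 227 171 168 178 191 160 154 158 154 158 180 197 172 169 169 169 170 170 170]
 [234 227 170 170 177 179 121 113 114 112 121 160 201 173 170 170 170 170 171 170]
 [234 227 171 171 177 175 109  99 101 100 110 155 201 175 170 171 170 170 169 170]
 [234 228 171 170 165 141  96  93  96  96 105 151 200 173 170 171 170 169 169 170]
 [234 228 171 161 126  96  82  84  86  87  97 146 200 174 170 169 168 169 169 168]
 [234 229 171 138  91  87  85  83  95 103 114 156 201 174 170 169 168 169 168 167]
 [234 229 171 129  76  75  83  89  85  97 118 160 201 174 170 170 169 169 169 169]
 [234 229 170 130  76  68  74  82  87  83 100 151 200 174 170 171 171 169 169 169]
 [234 228 175 153 104
[... 3141 characters left out ...]
  41  40  44  69 103 114  94  81  79  82  96 116 126 128]
 [127 129 137 137 134 130 131 136 136 126  89  48  43  43  40  59  89  96  87  92  97 100 111 121 124 125]
 [105 112 124 129 127 124 129 137 139 121  80  50  38  43  45  54  87 108 115 131 134 124 123 126 126 125]
 [102 104 108 110 108 105 109 113 130 118  92  74  72  73  75  91 111 125 133 151 146 130 126 125 124 125]
 [116 118 112 112 110 104 106 107 118 126 125 116 115 115 119 126 130 124 125 146 143 127 124 125 126 125]
 [134 131 125 121 121 123 126 120 119 126 131 135 136 136 129 124 120 111 118 141 138 126 124 127 127 124]
 [127 130 128 127 126 134 135 135 132 127 124 126 122 118 117 112 116 118 125 134 134 128 127 125 127 124]]
```

```bash
cat >> fit.py <<'E'
from scipy.optimize import minimize
A={"side":np.clip((112-D["side"])/(112-41),0,1),"top":np.clip((110-D["top"])/(110-75),0,1)}
A["top"][:9]*=(D["top"][:9]<92)
def cost(q,cams=("side","top")):
    return sum(((mask(n,*q,W[n],False)-A[n])**2).sum() for n in cams)
if __name__=="__main__":
  for cams in(("side","top"),("side",),("top",)):
    best=min((minimize(cost,[x,y,a],args=(cams,),method="Nelder-Mead",options=dict(initial_simplex=[[x,y,a],[x+.008,y,a],[x,y+.008,a],[x,y,a+.3]],xatol=1e-4)) for x,y in((.56,.03),) for a in(.2,.6,1.0,1.4,-.4)),key=lambda r:r.fun)
    x,y,a=best.x;c,s=np.cos(p[2]),np.sin(p[2]);d=best.x[:2]-p[:2]
    print(cams,best.x.round(4),best.fun,"trimmer",c*d[0]+s*d[1],-s*d[0]+c*d[1])
E
python3 fit.py
```

```text
('side', 'top') [0.5647 0.0286 0.9037] 41.23268687696597 trimmer -0.06666437778633884 0.13777370934142577
('side',) [0.5651 0.0285 0.9899] 15.490788396237846 trimmer -0.06632613895585149 0.1377372519043998
('top',) [0.5656 0.0302 0.4919] 10.956261470734127 trimmer -0.06591233935628889 0.139455732581158
```

```bash
python3 - <<'E'
from h import *
_,P,R=state(); a=.89-np.pi/2
print(P,rel([.565,.029,.16],down(a)))
E
```

```text
[0.58100024 0.24559386 0.18708593] [-6.534e-01  8.672e-01  1.362e-01  6.000e-04  1.000e-04 -2.025e-01]
```

Emit:
jog_arm:
  rows: [60, -0.653, 0.867, 0.13, 0, 0, -0.2, 60, -0.653, 0.867, 0.13, 0, 0, -0.2, 60, -0.653, 0.867, 0.13, 0, 0, -0.2, 60, -0.653, 0.867, 0.13, 0, 0, -0.2, 60, -0.653, 0.867, 0.13, 0, 0, -0.2, 60, -0.653, 0.867, 0.13, 0, 0, -0.2]
  squeeze: 40

```text
time: 14.18
position: [0.5649, 0.0297, 0.1613]
ee_rot: [-0.0, 0.903, 0.429, 0.0]
force: [0.2, -0.4, 0.3]
opening: 0.0513
finger_force: 0.0
```

```bash
python3 - <<'E'
from h import *
_,P,R=state(); a=.89-np.pi/2
print(P,rel([.565,.029,.085],down(a)))
E
```

```text
[0.56493336 0.02973325 0.1613361 ] [-2.900e-03  2.500e-03  3.817e-01  1.000e-04 -4.000e-04 -2.600e-03]
```

Emit:
jog_arm:
  rows: [60, 0, 0, 0.2, 0, 0, 0, 60, 0, 0, 0.35, 0, 0, 0, 60, 0, 0, 0.38, 0, 0, 0, 60, 0, 0, 0.38, 0, 0, 0]

```text
time: 14.68
position: [0.5651, 0.0312, 0.0856]
ee_rot: [0.0, 0.903, 0.43, 0.0]
force: [0.5, -0.0, 1.2]
opening: 0.0514
finger_force: 0.0
```

Emit:
jog_arm:
  rows: [0, 0, 0, 0, 0, 0, 0, 0, 0, 0, 0, 0, 0, 0, 0, 0, 0, 0, 0, 0, 0, 0, 0, 0, 0, 0, 0, 0, 0, 0, 0, 0, 0, 0, 0]

```text
time: 15.3
position: [0.5658, 0.0305, 0.0867]
ee_rot: [0.001, 0.903, 0.429, 0.001]
force: [-0.2, -0.5, 5.9]
opening: 0.0119
finger_force: 39.2
```

```bash
python3 st.py
```

```text
t 15.3 trimmer xyz mm -65.72 139.71 86.72 yawy -0.6309 F [-0.2 -0.5  5.9] M [ 0.07 -0.04 -0.  ] 0.011929355786365555 q6 0.64
```

Emit:
jog_arm:
  rows: [0, 0, 0, 0, 0, 0, 0, 0, 0, 0, 0, 0, 0, 0, 0, 0, 0, -0.1, 0, 0, 0, 0, 0, 0, -0.3, 0, 0, 0, 0, 0, 0, -0.4, 0, 0, 0, 0, 0, 0, -0.4, 0, 0, 0]
  squeeze: 80

```text
time: 16.05
position: [0.5655, 0.0304, 0.1666]
ee_rot: [0.001, 0.903, 0.429, 0.001]
force: [0.0, 0.1, -1.2]
opening: 0.0098
finger_force: 77.9
```

```bash
python3 st.py; python3 - <<'E'
from h import *
p=np.array([.6241,-.1125,-.0522])
d=viewer.capture("side");t=viewer.capture("top")
cv2.imwrite("pics/s7_raw.png",d[:,:,::-1]);cv2.imwrite("pics/t7_raw.png",t[:,:,::-1])
_,P,R=state();print(P)
for dz in(-.0,-.02,-.045,-.05,-.075): print(dz,proj("side",P+[0,0,dz]).round(1))
uv=proj("side",P+[0,0,-.06])[0].round().astype(int)
np.set_printoptions(linewidth=250)
print(uv);print(d.mean(2)[uv[1]-9:uv[1]+14,uv[0]-10:uv[0]+11].astype(int))
E
```

```text
t 16.05 trimmer xyz mm -66.0 139.67 166.63 yawy -0.6308 F [ 0.   0.1 -1.2] M [ 0.04 -0.03  0.01] 0.009806868266817861 q6 0.64
[0.5639429  0.03050038 0.16359923]
-0.0 [[298.6 186.6]]
-0.02 [[298.4 192.9]]
-0.045 [[298.1 200.5]]
-0.05 [[298.  202.1]]
-0.075 [[297.7 209.6]]
[298 205]
[[169 164 165 155 145 139 136 112  66  39  36  28  56  93 111 111 113 115 117 105 106]
 [143 140 141 136 137 133 127 103  68  41  40  32  60  91 112 120 121 121 117 111 112]
 [134 135 132 129 127 136 123  92  50  35  43  35  44  90 115 118 116 119 116 113 117]
 [135 133 136 136 134 129 115  75  44  25  37  35  46  74 102 105 105 109 110 119 116]
 [134 136 136 137 128 131 120  89  59  60  60  62  67  86 100  98 110 111 109 111 110]
 [134 134 135 133 127 128 125 113 103 103 105 104 108 114 119 106 104 110 102 100 106]
 [145 141 142 141 133 127 122 125 126 129 130 127 124 113 111 108 108 113 103  94 103]
 [153 158 159 154 156 150 148 140 123 110 106  96 109 106 106 112 113 115 110 113 119]
 [174 175 174 174 172 178 171 170 129  99  88  93 109 119 123 125 119 123 124 122 121]
 [176 180 178 176 181 179 183 173 1
[... 483 characters left out ...]
16]
 [145 134 142 142 147 134 115 104 100  86  77  80  96 118 119 125 127 118 118 100  89]
 [134 133 136 135 137 120 105 101 101  85  69  69  66  99 105 108 111 102  88  77  66]
 [129 128 128 126 127 121 106  92  90  80  74  70  73  72  76  75  76  76  68  69  70]
 [123 124 124 128 125 123 106  87  78  71  66  70  67  70  68  66  67  68  70  64  63]
 [122 125 124 120 125 125 119  99  83  73  69  70  65  67  71  70  62  69  64  72  66]
 [121 125 126 122 124 125 124 116 108  86  77  71  71  75  72  71  72  69  72  71  69]
 [125 122 121 126 124 124 127 126 119 109 104  97  89  80  66  73  69  68  73  69  65]
 [122 122 122 122 123 124 123 124 123 121 125 120 108  89  71  74  68  71  66  70  72]]
```

The screw is lifted and its stem and shank line up with the TCP. I'll compute the transfer and check the stop's y against the hole in the camera frame.

```bash
python3 - <<'E'
from h import *
p=np.array([.6241,-.1125,-.0522])
g=cv2.imread("pics/t6_raw.png").mean(2).astype(np.float32)
def ed(L,ax,th=3):
    uv=proj("top",T2(p,L)).astype(np.float32);P=cv2.remap(g,uv[:,:1],uv[:,1:],cv2.INTER_CUBIC).ravel()
    return P
ys=np.arange(-.02,.07,.0005)
def pr(xs,z,lab):
    P=np.mean([ed(np.c_[np.full_like(ys,x),ys,np.full_like(ys,z)],1) for x in xs],0);G=np.gradient(P)
    print(lab,[(round(float(ys[k])*1e3,1),round(float(G[k]),1)) for k in range(1,len(G)-1) if abs(G[k])>=abs(G[k-1]) and abs(G[k])>abs(G[k+1]) and abs(G[k])>3])
pr((-.05,-.045,-.04,-.035),.044,"foot near");pr((.05,.055,.06,.065),.044,"foot far");pr((.010,.013,.016),.044,"slot z44");pr((.010,.013,.016),.035,"slot z35")
_,P,R=state();X=T2(p,[[.013,.0193,.165]])[0]
print(X,rel(X,down(-.683+1.1)),rel(X,down(p[2]+np.pi/2)))
E
```

```text
foot near [(-17.5, 8.7), (-13.0, -3.8), (-7.0, 4.9), (53.0, -4.4), (56.0, -4.0)]
foot far [(-18.5, 14.0), (-10.5, -5.0), (-5.5, 3.7), (53.5, -3.9), (55.0, -4.1), (56.5, -4.0)]
slot z44 [(-19.0, 7.6), (-12.5, -9.5), (-7.5, 8.2), (14.0, -12.0), (26.5, 11.2), (28.5, 8.0), (54.5, -9.4), (58.5, -5.7)]
slot z35 [(-19.0, 8.2), (-13.0, -10.1), (-8.5, 8.8), (13.0, -11.5), (17.5, -4.1), (23.0, 7.2), (25.5, 11.3), (51.0, -6.7), (54.0, -9.5), (58.0, -5.3)]
[ 0.6380893  -0.09390458  0.165     ] [-2.485e-01  6.801e-01 -7.900e-03 -1.600e-03  2.000e-04 -7.003e-01] [-2.4850e-01  6.8010e-01 -7.9000e-03 -1.7000e-03 -8.0000e-04 -1.4016e+00]
```

Emit:
jog_arm:
  rows: [0, -0.249, 0.68, 0, 0, 0, -0.7, 0, -0.249, 0.68, 0, 0, 0, -0.7, 0, -0.249, 0.68, 0, 0, 0, -0.7, 0, -0.249, 0.68, 0, 0, 0, -0.7, 0, -0.249, 0.68, 0, 0, 0, -0.7, 0, -0.249, 0.68, 0, 0, 0, -0.7]

```text
time: 16.9
position: [0.6377, -0.0939, 0.162]
ee_rot: [-0.002, 0.543, 0.839, -0.001]
force: [-0.5, 0.4, -0.7]
opening: 0.01
finger_force: 78.0
```

Emit:
jog_arm:
  rows: [0, 0, 0, 0, 0, 0, -0.7, 0, 0, 0, 0, 0, 0, -0.7, 0, 0, 0, 0, 0, 0, -0.7, 0, 0, 0, 0, 0, 0, -0.7, 0, 0, 0, 0, 0, 0, -0.7, 0, 0, 0, 0, 0, 0, -0.7, 0, 0, 0, 0, 0, 0, -0.7, 0, 0, 0, 0, 0, 0, -0.7]

```text
time: 17.9
position: [0.6382, -0.0938, 0.1636]
ee_rot: [-0.001, 0.028, 1.0, 0.0]
force: [-1.1, -0.2, -1.3]
opening: 0.01
finger_force: 78.0
```

```bash
python3 st.py; python3 - <<'E'
from h import *
p=np.array([.6241,-.1125,-.0522])
viewer.capture("side");d=viewer.capture("side")
_,P,R=state();X=T2(p,[[.013,.0190,.129]])[0];print(P,rel(X,down(p[2]+np.pi/2)))
uv=proj("side",P+[0,0,-.06])[0];print(uv,proj("side",P+[0,0,-.03]))
u=uv.round().astype(int);np.set_printoptions(linewidth=250)
print(u);print(d.mean(2)[u[1]-12:u[1]+9,u[0]-10:u[0]+11].astype(int))
E
```

```text
t 17.9 trimmer xyz mm 13.12 19.38 163.64 yawy 1.5661 F [-1.1 -0.2 -1.3] M [ 0.01 -0.02  0.01] 0.009969014177573366 q6 -1.75
[ 0.63850643 -0.09391     0.1643851 ] [ 1.900e-03 -1.600e-03  1.769e-01  1.000e-04 -7.000e-04 -2.400e-03]
[275.02608918 189.07309679] [[275.12844946 180.58318851]]
[275 189]
[[175 176 175 162 147 142 134 126 103  80  82  80  88 113 126 127 117 106 129 146 150]
 [175 171 177 175 172 175 172 156 116  86  87  88 100 143 169 174 167 145 121 128 135]
 [172 169 169 174 177 176 176 167 129  85  72  74 100 147 179 178 179 144 123 118 122]
 [151 150 148 156 160 161 165 158 119  78  64  64  86 139 168 172 169 140 122 118 121]
 [129 127 131 137 140 140 138 136 104  73  61  62  82 122 147 154 150 138 127 125 123]
 [123 117 118 126 127 132 129 129  98  70  56  62  74 116 134 136 133 131 127 130 126]
 [130 118 112 108 114 111 114 114  92  70  63  56  72 107 127 125 124 119 125 128 136]
 [121 114 109 109 108 110 123 115  87  67  61  62  71 105 127 130 117 119 123 131 134]
 [120 120 113 118 113 117 129 113  90  74  70  64  64  77  98 103 107 107 109 113 113]
 [136 126 129 122 1
[... 325 characters left out ...]
72]
 [116 121 134 155 165 162 167 163 141 115  94 105 134 156 170 170 173 172 174 170 170]
 [114 125 148 164 167 165 159 142 113 100  90  95 112 139 159 166 168 173 164 166 168]
 [119 125 142 161 167 163 153 135 108  92  98  93  96 126 156 167 166 167 167 167 154]
 [128 133 158 165 166 165 157 147 125 114 111 101 112 138 158 169 166 168 166 155 128]
 [155 159 168 173 171 164 161 155 148 135 128 114 123 142 157 160 156 158 151 127 103]
 [167 169 169 173 170 158 152 153 149 137 125 124 125 130 131 133 132 135 124 104 100]
 [149 151 145 146 147 140 139 138 137 130 119 117 120 118 113 117 111 113 115 108 105]
 [137 141 142 135 137 137 142 140 137 127 116 117 115 112 113 110 114 117 109 116 115]]
```

The stem sits at column 275.5 against 275.1 predicted, so the screw is over the slot. I lower it carefully.

Emit:
jog_arm:
  rows: [0, 0.002, -0.0016, 0.1, 0, 0, -0.0024, 0, 0.002, -0.0016, 0.18, 0, 0, -0.0024, 0, 0.002, -0.0016, 0.215, 0, 0, -0.0024, 0, 0.002, -0.0016, 0.24, 0, 0, -0.0024, 0, 0.002, -0.0016, 0.255, 0, 0, -0.0024, 0, 0.002, -0.0016, 0.255, 0, 0, -0.0024]

```text
time: 18.75
position: [0.6385, -0.0943, 0.1143]
ee_rot: [0.0, 0.025, 1.0, -0.0]
force: [0.3, -0.8, -0.3]
opening: 0.0096
finger_force: 78.1
```

```bash
python3 st.py
```

```text
t 18.75 trimmer xyz mm 13.44 18.95 114.35 yawy 1.5721 F [ 0.3 -0.8 -0.3] M [ 0.04 -0.01 -0.05] 0.00961807203804638 q6 -1.75
```

Emit:
jog_arm:
  rows: [0, -0.002, 0, 0.01, 0, 0, 0, 0, -0.002, 0, 0.02, 0, 0, 0, 0, -0.002, 0, 0.03, 0, 0, 0, 0, -0.002, 0, 0.03, 0, 0, 0]

```text
time: 19.25
position: [0.6386, -0.0942, 0.1078]
ee_rot: [-0.0, 0.025, 1.0, 0.0]
force: [-0.5, 0.2, -0.7]
opening: 0.0102
finger_force: 78.1
```

```bash
python3 st.py
```

```text
t 19.25 trimmer xyz mm 13.52 19.01 107.77 yawy 1.5721 F [-0.5  0.2 -0.7] M [-0.04  0.05 -0.  ] 0.010183405914308158 q6 -1.75
```

Emit:
jog_arm:
  rows: [0, -0.001, 0, 0.015, 0, 0, 0, 0, -0.001, 0, 0.03, 0, 0, 0, 0, -0.001, 0, 0.045, 0, 0, 0, 0, -0.001, 0, 0.055, 0, 0, 0, 0, -0.001, 0, 0.06, 0, 0, 0, 0, -0.001, 0, 0.06, 0, 0, 0]

```text
time: 20.0
position: [0.6389, -0.0943, 0.096]
ee_rot: [-0.0, 0.025, 1.0, -0.0]
force: [0.4, -0.3, -0.4]
opening: 0.01
finger_force: 78.1
```

```bash
python3 st.py
```

```text
t 20.0 trimmer xyz mm 13.85 18.96 96.03 yawy 1.5721 F [ 0.4 -0.3 -0.4] M [ 0.04  0.01 -0.  ] 0.01004338041213655 q6 -1.75
```

Emit:
jog_arm:
  rows: [0, -0.001, 0, 0.004, 0, 0, 0, 0, -0.001, 0, 0.008, 0, 0, 0, 0, -0.001, 0, 0.01, 0, 0, 0]

```text
time: 20.38
position: [0.6393, -0.0943, 0.095]
ee_rot: [0.0, 0.025, 1.0, -0.0]
force: [-2.1, 0.6, 3.3]
opening: 0.0096
finger_force: 78.8
```

```bash
python3 st.py
```

```text
t 20.375 trimmer xyz mm 14.26 18.96 94.96 yawy 1.5722 F [-2.1  0.6  3.3] M [0.07 0.24 0.01] 0.009572965841162772 q6 -1.75
```

The collar is seated: z is 95.0 mm, as predicted, with light contact. Now the quarter turn clockwise (positive about the tool's down axis).

Emit:
jog_arm:
  rows: [0, 0.004, 0, 0, 0, 0, 0.1, 0, 0.004, 0, 0, 0, 0, 0.2, 0, 0.004, 0, 0, 0, 0, 0.3, 0, 0.004, 0, 0, 0, 0, 0.4, 0, 0.004, 0, 0, 0, 0, 0.5, 0, 0.004, 0, 0, 0, 0, 0.5]

```text
time: 21.12
position: [0.6389, -0.0946, 0.095]
ee_rot: [0.001, 0.405, 0.914, -0.0]
force: [0.7, -0.6, 3.4]
opening: 0.0097
finger_force: 79.3
```

```bash
python3 st.py
```

```text
t 21.125 trimmer xyz mm 13.85 18.65 94.96 yawy 0.7885 F [ 0.7 -0.6  3.4] M [-0.1 -0.   0. ] 0.00966067741932735 q6 -0.97
```

Emit:
jog_arm:
  rows: [0, 0, 0, 0, 0, 0, 0.1, 0, 0, 0, 0, 0, 0, 0.2, 0, 0, 0, 0, 0, 0, 0.3, 0, 0, 0, 0, 0, 0, 0.4, 0, 0, 0, 0, 0, 0, 0.48, 0, 0, 0, 0, 0, 0, 0.5, 0, 0, 0, 0, 0, 0, 0.5]

```text
time: 22.0
position: [0.6387, -0.0946, 0.0949]
ee_rot: [0.001, 0.724, 0.69, 0.0]
force: [0.2, -0.5, 5.4]
opening: 0.0099
finger_force: 79.5
```

```bash
python3 st.py
```

```text
t 22.0 trimmer xyz mm 13.69 18.61 94.92 yawy 0.0036 F [ 0.2 -0.5  5.4] M [-0.31  0.15  0.01] 0.0099275283280191 q6 -0.19
```

Emit:
jog_arm:
  rows: [0, 0, 0, 0, 0, 0, 0.01, 0, 0, 0, 0, 0, 0, 0.02, 0, 0, 0, 0, 0, 0, 0.02]

```text
time: 22.38
position: [0.6387, -0.0946, 0.0949]
ee_rot: [0.001, 0.735, 0.678, 0.0]
force: [-0.5, -1.0, 5.5]
opening: 0.0096
finger_force: 79.3
```

```bash
python3 st.py
```

```text
t 22.375 trimmer xyz mm 13.68 18.69 94.93 yawy -0.0292 F [-0.5 -1.   5.5] M [-0.3  0.1 -0. ] 0.009645593263804587 q6 -0.15
```

Emit:
jog_arm:
  rows: [0, 0, 0, 0, 0, 0, 0.02, 0, 0, 0, 0, 0, 0, 0.04, 0, 0, 0, 0, 0, 0, 0.04]

```text
time: 22.75
position: [0.6387, -0.0943, 0.0949]
ee_rot: [0.001, 0.756, 0.654, 0.0]
force: [-1.0, -1.5, 4.9]
opening: 0.0098
finger_force: 78.9
```

```bash
python3 st.py
```

```text
t 22.75 trimmer xyz mm 13.58 18.9 94.95 yawy -0.092 F [-1.  -1.5  4.9] M [-0.22  0.15 -0.04] 0.009833998745315927 q6 -0.09
```

Emit:
jog_arm:
  rows: [0, 0, 0, 0, 0, 0, 0.02, 0, 0, 0, 0, 0, 0, 0.04, 0, 0, 0, 0, 0, 0, 0.04]

```text
time: 23.12
position: [0.6384, -0.094, 0.0949]
ee_rot: [0.0, 0.776, 0.63, 0.0]
force: [-1.6, -0.7, 6.5]
opening: 0.0097
finger_force: 78.8
```

```bash
python3 st.py
```

```text
t 23.125 trimmer xyz mm 13.29 19.2 94.92 yawy -0.1547 F [-1.6 -0.7  6.5] M [-0.06  0.33 -0.05] 0.009692111843038736 q6 -0.03
```

About 99° has been turned with only a slight resisting torque. I'll bring it back to a true quarter turn, release and lift off.

Emit:
jog_arm:
  rows: [0, 0, 0, 0, 0, 0, -0.04, 0, 0, 0, 0, 0, 0, -0.08, 0, 0, 0, 0, 0, 0, -0.08]

```text
time: 23.5
position: [0.6387, -0.0939, 0.0949]
ee_rot: [0.0, 0.735, 0.678, 0.001]
force: [-1.4, -0.4, 5.9]
opening: 0.0098
finger_force: 79.5
```

```bash
python3 st.py
```

```text
t 23.5 trimmer xyz mm 13.58 19.3 94.94 yawy -0.0284 F [-1.4 -0.4  5.9] M [-0.01  0.21 -0.02] 0.009761378420896761 q6 -0.15
```

Emit:
jog_arm:
  rows: [35, 0, 0, 0, 0, 0, 0, 35, 0, 0, 0, 0, 0, 0, 35, 0, 0, 0, 0, 0, 0, 35, 0, 0, -0.1, 0, 0, 0, 35, 0, 0, -0.35, 0, 0, 0, 35, 0, 0, -0.5, 0, 0, 0]

```text
time: 24.25
position: [0.6394, -0.0944, 0.1989]
ee_rot: [0.002, 0.736, 0.677, 0.002]
force: [-0.0, -0.3, 0.5]
opening: 0.0302
finger_force: 0.0
```

Emit:
jog_arm:
  rows: [35, 0.5, 0, -0.2, 0, 0, 0, 35, 1, 0, -0.2, 0, 0, 0, 35, 1, 0, -0.2, 0, 0, 0, 35, 1, 0, -0.2, 0, 0, 0, 35, 1, 0, -0.2, 0, 0, 0]

```text
time: 24.88
position: [0.6549, 0.106, 0.2353]
ee_rot: [0.001, 0.735, 0.678, 0.0]
force: [-0.6, -0.3, -0.4]
opening: 0.0301
finger_force: 0.0
```

Emit:
jog_arm:
  rows: [35, 0.5, 0, 0, 0, 0, 0, 35, 0.8, 0, 0, 0, 0, 0, 35, 0.8, 0, 0, 0, 0, 0, 35, 0.8, 0, 0, 0, 0, 0]

```text
time: 25.38
position: [0.6681, 0.2649, 0.2333]
ee_rot: [-0.0, 0.735, 0.678, -0.001]
force: [0.7, -1.9, 0.7]
opening: 0.03
finger_force: 0.0
```

```bash
cat > chk.py <<'E'
import fit
from fit import *
t=np.mean([viewer.capture("top").astype(float) for _ in range(3)],0);d=np.mean([viewer.capture("side").astype(float) for _ in range(2)],0)
cv2.imwrite("pics/t9_raw.png",t[:,:,::-1]);cv2.imwrite("pics/s9_raw.png",d[:,:,::-1])
np.set_printoptions(linewidth=250)
a,b=t.mean(2),d.mean(2)
X=T2(p,[[.013,.019,.091]])[0]
for n,g in(("top",a),("side",b)):
    u=proj(n,X)[0].round().astype(int); print(n,u);print(g[u[1]-8:u[1]+14,u[0]-11:u[0]+12].astype(int))
E
python3 st.py; python3 chk.py
```

```text
t 25.375 trimmer xyz mm 24.23 379.21 233.32 yawy -0.0288 F [ 0.7 -1.9  0.7] M [-0.07 -0.01  0.03] 0.03003429336838576 q6 0.38
top [315 202]
[[144 195 199 222 220 222 222 221 222 220 219 220 222 223 222 207 176 237 203 128 120 122 125]
 [174 218 229 234 232 233 233 233 232 231 230 232 233 233 233 224 191 238 212 159 162 159 152]
 [180 214 220 234 232 232 232 232 232 231 230 232 232 233 233 224 195 241 233 151 170 172 164]
 [182 218 228 233 232 232 233 233 233 231 231 233 233 233 233 224 197 241 234 142 167 174 172]
 [183 217 213 219 231 232 233 233 234 232 232 234 234 234 234 226 209 244 234 129 138 171 168]
 [184 221 227 230 226 172 147 154 154 153 157 174 176 183 203 195 189 244 235 126 130 170 168]
 [179 205 219 234 222 114  85  91  92  92  95 105 105 108 121 118 128 199 225 131 160 174 170]
 [178 205 229 236 220  97  71  75  76  77  78  78  78  78  80  78  91 159 220 138 167 174 169]
 [177 208 233 232 192  86  67  72  73  74  74  74  75  74  74  73  96 168 221 128 138 171 165]
 [182 214 233 235 212 101  83  85  78  73  73  74  72  74  73  73 103 181 222 124 125 168 159]
 [204 223 
[... 2655 characters left out ...]
8 140 139]
 [117 124 137 146 147 147 147 142 123  92  67  64  65  83 104 117 119 132 141 139 138 136 139]
 [146 152 156 162 160 160 159 151 126  89  68  63  67  77 101 110 116 137 147 149 148 146 148]
 [173 171 169 173 174 172 171 156 123  83  62  63  66  69  89 100 115 146 168 169 168 166 163]
 [169 172 175 174 174 173 161 143 117  85  73  71  59  69  81 103 136 162 180 179 175 179 177]
 [170 171 173 172 172 171 151 136 121 111 100  87  73  76  94 120 154 176 181 179 179 180 181]
 [174 173 173 170 174 171 157 141 136 131 130 117 104  98 108 128 159 173 179 177 176 176 175]][ WARN:0@15.575] global loadsave.cpp:1063 imwrite_ Unsupported depth image for selected encoder is fallbacked to CV_8U.
```

The numbers show the wing lying across the foot (top rows 200-203, level). One last check: did the stop shift between the frames before and after locking?

```bash
python3 - <<'E'
from h import *
p=np.array([.6241,-.1125,-.0522])
r=np.arange(-.012,.012,.0005)
def edge(f,pts,ax):
    g=cv2.imread(f).mean(2).astype(np.float32);A=[]
    for q in pts:
        L=np.tile(np.r_[q,.044],(len(r),1));L[:,ax]+=r
        uv=proj("top",T2(p,L)).astype(np.float32);A.append(cv2.remap(g,uv[:,:1],uv[:,1:],cv2.INTER_LINEAR).ravel())
    P=np.mean(A,0);G=abs(np.gradient(P));G[G<G.max()*.3]=0
    return round(float((G*r).sum()/G.sum()*1e3),2)
for f in("pics/t6_raw.png","pics/t9_raw.png"):
    print(f,"left near",edge(f,[(x,.054) for x in np.arange(-.055,-.015,.003)],1),"left far",edge(f,[(x,.054) for x in np.arange(.045,.08,.003)],1),
      "front",edge(f,[(-.062,y) for y in np.arange(0,.05,.003)],0),"front L/R",edge(f,[(-.062,y) for y in np.arange(.03,.05,.003)],0),edge(f,[(-.062,y) for y in np.arange(-.005,.012,.003)],0))
E
```

```text
pics/t6_raw.png left near 0.67 left far 0.39 front -0.45 front L/R -0.42 -0.52
pics/t9_raw.png left near 0.88 left far 0.46 front -0.43 front L/R -0.39 -0.52
```

The stop hasn't shifted and is square and flush, and the screw is seated and locked. I'm handing in the job.

```bash
python3 -c "
from station import arm
print(arm.close_job())"
```

```text
the job is handed in; nothing more can be done
None
```

The paper stop is on its foot, square and flush against the back ledge, with the thumbscrew seated through slot and plate and turned a quarter turn clockwise (I never felt a hard stop from the pegs); the job was handed in at about 26 s.

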